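Ratchet the glaze tray up to its end stop

ROBOT

A 6-joint arm with a two-finger parallel gripper is mounted at the origin on the work surface. World frame = base frame: x ahead of the robot, y to its left, z up, the work surface at z = 0. Lengths are in m, angles in rad, forces in N, time in s.
With the tool pointing down it reaches from about 0.4 to 0.925 m from the base axis. Payload 3.4 kg.
Tool frame: the origin (TCP) lies between the finger pads; the fingertips stand 19 mm ahead of it and the grasp point (between the pads) is the TCP; z points along the fingers, y is the direction in which the jaws open and shut (so a half turn about z gives the same grasp; the last joint's range is limited). The gripper opens to 85 mm and grips with 20 to 120 N. Pads are 22 mm wide; open, the fingers measure 114 mm over their backs; the gripper's body (76 mm by 85 mm) begins 54 mm behind the grasp point. The pads swing forward as they close: fully open they stand 13 mm farther back than shut.
Start: joints at [1.218, 0.307, 1.506, -0, 1.328, -0.073], TCP at [0.158, 0.553, 0.25] pointing down, gripper open.
Joint ranges: [-3.12, 3.12], [-1.05, 2.28], [0.14, 2.33], [-1.42, 4.57], [0.1, 2.73], [-2.68, 2.68]. Speed limits (rad/s): [2.57, 2.57, 3.14, 3.14, 3.14, 3.14].

INTERFACE

Orientations are given as a unit quaternion [w, x, y, z].
In Python, from cell import arm, viewer gives the robot as it stands.
- The arm moves only by the shell command python3 -m creep 'ROWS' [FORCE]. ROWS is JSON, a list of rows, each an object of numbers: "x", "y", "z": the shift along the tool's x, y, z scaled (see below); "ax", "ay", "az": the turn, a rotation vector about the tool's x, y, z scaled (see below); "fingers": the closure, from -1 (fully open) to 1 (shut). A call has exactly 8 rows; each row is the pose to reach, as a shift and turn from the pose commanded when the call began, along the tool's axes at that moment; what a row does not reach only later rows make up. The controller multiplies each number of a shift by 0.1 m and each number of a turn by 2 rad. A row lasts 1/12 s, in which the tool goes at most 41.7 mm and 7.16 degrees, less where a joint would pass 70% of its speed; a pose out of reach is approached as far as the arm can. A call with a number of a shift or a turn outside -1 to 1 is refused whole. A call with a gripper value outside its range is refused whole. The fingers move at their own pace and stop on an object; FORCE is the grip in N (left out, the last holds). Time passes only in rows, so rows that repeat a pose let the fingers close, or fill a call up. It gives the time, the measured TCP pose, the force and the opening at its end, in the units of the state.
- arm.get_state(): the state, without advancing time (a new reading comes with each control period).
- viewer.read_camera(name): name is "scene" or "top" or "wrist"; returns (picture, depth): 400x640x3 uint8, red, green, blue; 400x640 float32, m along the optical axis (not along the pixel's ray), 0 where there is no reading.
- viewer.get_calibration(name): a dict with "mtx" (3x3 intrinsics, pixels), "k1" (the pictures are not rectified: a ray, as slopes to the right and down, at radius r is drawn at 1 + k1 r^2 times it, then the intrinsics apply), "R" (3x3) and "t" (3): a world point X has camera coordinates R X + t. Camera axes: x right, y down, z forward; pixel columns grow to the right and rows downward; lengths in m; the calibration is good to about 2 mm. A picture is of the moment at which its call begins: read the wrist's pose just before it. get_calibration takes no time and is no camera call; for the wrist camera it gives the pose at the moment of the call.
- arm.finish_job(): hands the job in, once; it reports no verdict.
The state is a dict: "clock": time; "q": joint angles; "dq": joint speeds; "joint_efforts": joint torques, N m; "position": TCP position; "tool_rot": TCP orientation; "wrist_force": force on the tool from outside, world axes, zero at the start; "torque": the same for the moment, N m; "width": finger opening in m.
Only numpy, scipy, OpenCV 4.12 (cv2) and the standard library are available. Lean on these libraries where they do the work, as an engineer would, in place of code of your own. Each camera call takes 0.05 s, during which the arm holds its last target. There are 200 camera calls.

TASK

The loaded tray has slack on its rails: swing the ratchet wrench back and forth on its spindle, over and over, so that the pusher drives the tray along until it is nipped firmly between pusher and end stop. Stop when you feel a clearly firmer push of about 13 N at the middle of the handle (ordinary driving takes about 6 N) and do not lean on it much harder. Touch only the wrench, keep the pots standing in the tray, leave the brush alone, then let go of the wrench.

Things in the scene. Friction and masses are not known exactly. Their poses are not given: they have to be found in the camera images.
- wrench (a joint): Swing of the ratchet wrench in rad about its vertical spindle. 0: the handle points along the -x axis of board; grows CLOCKWISE seen from above. Clockwise drives; counter-clockwise the pawl slips freely (drag under 2 N at the handle). The wrench stays where it is left. Two pins end the swing hard at -0.62 and +0.62: a push felt there is the pins, not the tray.
- wrench_axis (a point): Fixed point on the vertical spindle axis of the wrench, 85 mm above the table, at the mid-height of the handle. The ratchet has 16 steps a turn, so up to 0.4 rad of a driving stroke can be lost before it bites, with a brief jolt of up to 15 N. Each rad driven moves the pusher 14 mm; 2.7 to 4.6 rad in all are needed, so several strokes.
- wrench_grip (a point): Point in the middle of the handle's section, 150 mm from the spindle axis. The handle is a level steel bar 16 mm wide, 14 mm high, free from 75 to 203 mm from the axis, underside 78 mm above the table. Pushing here, plain driving takes 5 to 7 N; a nip of 30 N on the tray about 9 N, 75 N 13 N, 150 N 20 N. Let go, the nip eases to at most about 60 N and stays: a friction brake holds it.
- board: Plywood board 270 x 620 x 15 mm fixed on the table, carrying rails, pusher and wrench. Origin at table height under the spindle axis; +y is the direction in which pusher and tray travel. It reaches from y = -120 to +500 mm, x = -135 to +135 mm. The handle lies over its -x side, the robot's side. Two steel pins 92 mm high stand 65 mm from the axis, either side of the handle.
- pusher: Dark steel push block (70 x 18 x 30 mm) on a toothed rack, between spindle and tray; moves along the board's +y only, driven by the wrench. Its origin is on the spindle axis at table height at the start; its push face is 70 mm ahead (+y) of its origin, 32 to 62 mm above the table.
- tray: Wooden tray 190 x 240 x 34 mm, loose between aluminium rails; origin at the centre of its underside, 30 mm above the table. It starts 10 to 22 mm from the pusher. The end stop at the rails' far end (wood block, black rubber buffer) is screwed down anywhere in a 20 mm range, its position NOT reported: find the nip by feel. The buffer yields 1 mm per 20 N, up to 15 mm.
- bowl: Dark brown tea bowl on the tray, 110 mm wide, 68 mm high, 0.3 kg; origin at the centre of its foot, z up.
- cup: White porcelain sake cup on the tray, 52 mm wide, 45 mm high; origin at the centre of its foot, z up.
- dish: Small celadon dish on the tray, 84 mm wide, 20 mm high; origin at the centre of its foot, z up.
- brush: Flat brush with a bamboo handle, about 205 mm long, lying on the table beside the board's near (-y) end; origin on the table under its middle.
Things that resemble listed ones, but are neither listed nor needed, are in the scene too. What is shaped like the bowl but green is not meant.

How it is judged:
By the outcome, as a careful person would: the job done as asked, in the order asked, and still so for the second after the job is handed in, with the robot touching nothing.
It also fails if it takes over 61 s, if anything falls off the work surface, if the arm or the gripper's body presses on something with over 40 N, if the wrist force passes 120 N, or if a joint passes its speed limit or range.

## Working session

There is one attempt and no reset: what is moved stays moved. The work goes in short steps, Python scripts to look and compute and a shell command to move; the robot and the scene stay as the last step left them, time stands still between calls to the robot, and variables do not carry over. Pictures are saved under pics/ and viewed, on a budget of 10 in all, crops included, one or two more only if the job needs it, and the job is handed in when it is done.

```bash
mkdir -p pics; ls; python3 - <<'E'
from cell import arm, viewer
import cv2, numpy as np
print(arm.get_state())
for n in ("scene","top"):
    p,d=viewer.read_camera(n); cv2.imwrite(f"pics/{n}0.png",p[:,:,::-1]); np.save(f"pics/{n}0.npy",d)
    print(n,viewer.get_calibration(n))
E
```

```text
pics
{'clock': 0.0, 'q': array([ 1.21852194e+00,  3.07546769e-01,  1.50764562e+00,  2.69149274e-06,
        1.32837938e+00, -7.34843478e-02]), 'dq': array([ 0.00078035, -0.00070348,  0.00033779,  0.00222568,  0.00054751,
       -0.00170072]), 'joint_efforts': array([-4.96300993e-05, -4.57552743e+01, -2.51921833e+01, -2.91344804e-04,
        1.29645437e-02,  6.15483025e-07]), 'position': array([0.15802899, 0.55219409, 0.24940648]), 'tool_rot': array([-2.10345784e-04,  1.38944279e-01,  9.90299706e-01, -9.66945251e-04]), 'wrist_force': array([ 0.71731383, -0.43795516,  0.60483626]), 'torque': array([ 0.03631247, -0.01994119, -0.00735082]), 'width': 0.08543896692698184}
scene {'mtx': array([[396.91285464,   0.        , 320.39008001],
       [  0.        , 396.91285464, 198.93863566],
       [  0.        ,   0.        ,   1.        ]]), 'k1': 0.0028250994203114334, 'R': array([[-0.51473682,  0.85725669, -0.0125289 ],
       [ 0.73200343,  0.43182723, -0.52696889],
       [-0.44633729, -0.28042149, -0.84979222]]), 't': array([ 0.34652748, -0.35764932,  1.18230095])}
top {'mtx': array([[436.68753593,   0.        , 310.31371726],
       [  0.        , 436.68753593, 196.81706794],
       [  0.        ,   0.        ,   1.        ]]), 'k1': -0.08645412652961885, 'R': array([[ 0.0107935 , -0.99975386, -0.01938368],
       [-0.99353925, -0.00853226, -0.11316784],
       [ 0.11297459,  0.02047993, -0.99338679]]), 't': array([-0.07421539,  0.55416458,  0.89857039])}
```

View pics/top0.png

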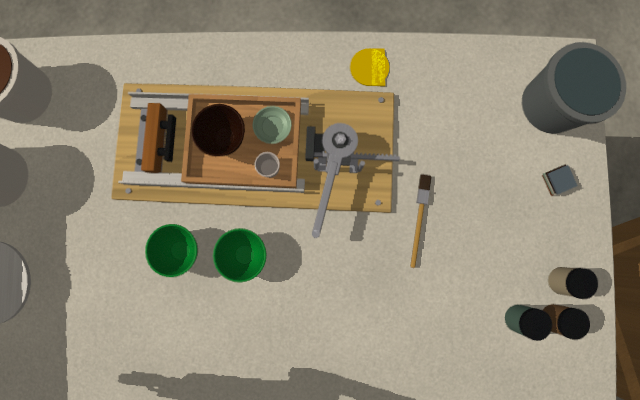

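View pics/scene0.png

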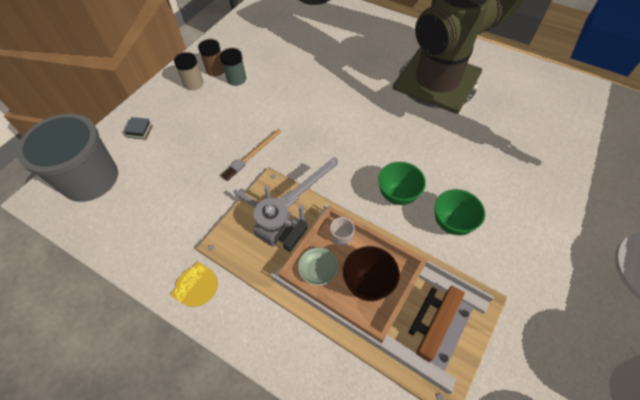

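The top view shows the spindle at (340,140), the handle tip at (317,235) and the pusher at (311,143). The tray is around (243,140) and the stop at (155,138). The brush is at (421,220). The green bowls at (171,250) and (240,255) are decoys. There is only one wrench-like object: the grey bar on the ringed hub. The short grey rack/pawl bar at (385,158) is not the handle. I'll check this in one close crop.

```bash
cat > h.py <<'E'
import numpy as np, cv2
from cell import arm, viewer
from scipy.spatial.transform import Rotation as Ro
def ray(n,u,v,z,c=None):
    c=c or viewer.get_calibration(n)
    k=c["mtx"]; p=cv2.undistortPoints(np.array([[[u,v]]],float),k,np.array([c["k1"],0,0,0,0]))[0,0]
    d=c["R"].T@np.array([p[0],p[1],1]); o=-c["R"].T@c["t"]
    return o+d*(z-o[2])/d[2]
def st():
    s=arm.get_state(); return s
def R():
    q=arm.get_state()["tool_rot"]; return Ro.from_quat([q[1],q[2],q[3],q[0]])
E
python3 - <<'E'
from h import *
for n,u,v,z in [("top",340,140,.095),("top",317,235,.085),("top",329,186,.092),("top",124,84,.015),("top",113,198,.015),("top",397,94,.015),("top",394,211,.015),("scene",271,211,.1),("scene",335,162,.085)]:
    print(n,u,v,ray(n,u,v,z).round(4))
d=np.load("pics/top0.npy"); print(d[186,329],d[140,340],d[220,321])
p=cv2.imread("pics/top0.png")[80:250,260:450]; cv2.imwrite("pics/crop1.png",cv2.resize(p,None,fx=4,fy=3.5,interpolation=cv2.INTER_CUBIC) if 0 else cv2.resize(p,None,fx=3.5,fy=3.5,interpolation=cv2.INTER_CUBIC))
E
```

```text
top 340 140 [ 0.663  -0.1286  0.095 ]
top 317 235 [ 0.4726 -0.084   0.085 ]
top 329 186 [ 0.5699 -0.1071  0.092 ]
top 124 84 [0.8145 0.3635 0.015 ]
top 113 198 [0.5502 0.3704 0.015 ]
top 397 94 [ 0.7895 -0.2597  0.015 ]
top 394 211 [ 0.5274 -0.2493  0.015 ]
scene 271 211 [ 0.6677 -0.1229  0.1   ]
scene 335 162 [ 0.4782 -0.0765  0.085 ]
0.8677957 0.8670015 0.8631288
```

View pics/crop1.png

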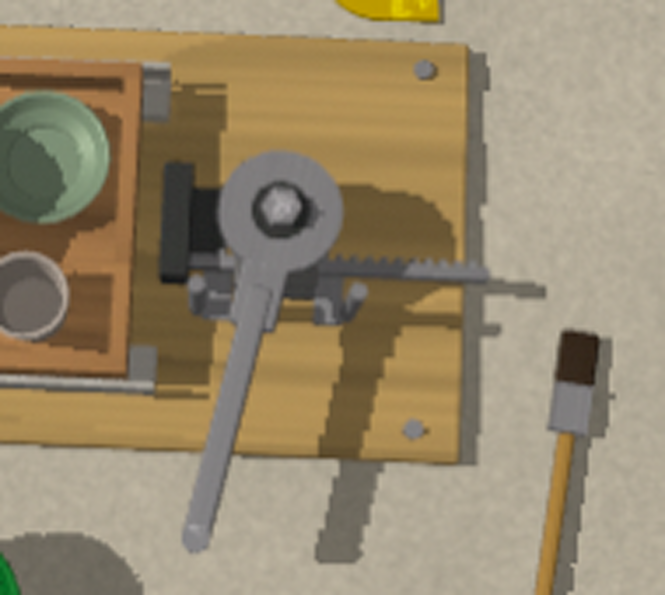

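The crop confirms the wrench: hub at about (280,207) and handle end at (195,540). The brush lies well clear. The axis is at about (0.663,-0.130), the board yaw is about -0.038 and the handle angle is about +0.2. I'll set out with the tool aligned to the world axes.

```bash
python3 -m creep '[{"x":-0.2,"y":-0.12,"az":-0.04},{"x":-0.5,"y":-0.3,"az":-0.08},{"x":-0.9,"y":-0.54,"az":-0.14},{"x":-1,"y":-0.6,"az":-0.14},{"x":-1,"y":-0.6,"az":-0.14},{"x":-1,"y":-0.6,"az":-0.14},{"x":-1,"y":-0.6,"az":-0.14,"fingers":0},{"x":-1,"y":-0.6,"az":-0.14,"fingers":0}]' 30
python3 -m creep '[{"x":-0.15,"y":-0.2},{"x":-0.3,"y":-0.4},{"x":-0.5,"y":-0.7},{"x":-0.8,"y":-1},{"x":-0.9,"y":-1},{"x":-1,"y":-1},{"x":-1,"y":-1},{"x":-1,"y":-1}]'
```

```text
validation failed for argument at $[0]...
validation failed for argument at $[0]...
```

```bash
python3 -m creep '[{"x":-0.2,"y":-0.12,"z":0,"ax":0,"ay":0,"az":-0.04,"fingers":0},{"x":-0.5,"y":-0.3,"z":0,"ax":0,"ay":0,"az":-0.08,"fingers":0},{"x":-0.9,"y":-0.54,"z":0,"ax":0,"ay":0,"az":-0.14,"fingers":0},{"x":-1,"y":-0.6,"z":0,"ax":0,"ay":0,"az":-0.14,"fingers":0},{"x":-1,"y":-0.6,"z":0,"ax":0,"ay":0,"az":-0.14,"fingers":0},{"x":-1,"y":-0.6,"z":0,"ax":0,"ay":0,"az":-0.14,"fingers":0},{"x":-1,"y":-0.6,"z":0,"ax":0,"ay":0,"az":-0.14,"fingers":0},{"x":-1,"y":-0.6,"z":0,"ax":0,"ay":0,"az":-0.14,"fingers":0}]' 30
```

```text
clock: 0.77
position: [0.2372, 0.4684, 0.2502]
tool_rot: [-0.0, -0.001, 1.0, 0.0]
wrist_force: [0.4, -0.6, -0.4]
width: 0.0429
```

```bash
python3 -m creep '[{"x":-0.1,"y":-0.1,"z":0,"ax":0,"ay":0,"az":0,"fingers":0},{"x":-0.25,"y":-0.25,"z":0,"ax":0,"ay":0,"az":0,"fingers":0},{"x":-0.4,"y":-0.4,"z":0,"ax":0,"ay":0,"az":0,"fingers":0},{"x":-0.6,"y":-0.6,"z":0,"ax":0,"ay":0,"az":0,"fingers":0},{"x":-0.7,"y":-0.75,"z":0,"ax":0,"ay":0,"az":0,"fingers":0},{"x":-0.8,"y":-0.9,"z":0,"ax":0,"ay":0,"az":0,"fingers":0},{"x":-0.9,"y":-1,"z":0,"ax":0,"ay":0,"az":0,"fingers":0},{"x":-0.9,"y":-1,"z":0,"ax":0,"ay":0,"az":0,"fingers":0}]'
python3 -m creep '[{"x":-0.1,"y":-0.1,"z":0,"ax":0,"ay":0,"az":0,"fingers":0},{"x":-0.25,"y":-0.25,"z":0,"ax":0,"ay":0,"az":0,"fingers":0},{"x":-0.4,"y":-0.4,"z":0,"ax":0,"ay":0,"az":0,"fingers":0},{"x":-0.6,"y":-0.6,"z":0,"ax":0,"ay":0,"az":0,"fingers":0},{"x":-0.7,"y":-0.75,"z":0,"ax":0,"ay":0,"az":0,"fingers":0},{"x":-0.8,"y":-0.9,"z":0,"ax":0,"ay":0,"az":0,"fingers":0},{"x":-0.9,"y":-1,"z":0,"ax":0,"ay":0,"az":0,"fingers":0},{"x":-0.9,"y":-1,"z":0,"ax":0,"ay":0,"az":0,"fingers":0}]'
python3 -m creep '[{"x":-0.1,"y":-0.1,"z":0,"ax":0,"ay":0,"az":0,"fingers":0},{"x":-0.25,"y":-0.25,"z":0,"ax":0,"ay":0,"az":0,"fingers":0},{"x":-0.4,"y":-0.4,"z":0,"ax":0,"ay":0,"az":0,"fingers":0},{"x":-0.6,"y":-0.6,"z":0,"ax":0,"ay":0,"az":0,"fingers":0},{"x":-0.7,"y":-0.75,"z":0,"ax":0,"ay":0,"az":0,"fingers":0},{"x":-0.8,"y":-0.9,"z":0,"ax":0,"ay":0,"az":0,"fingers":0},{"x":-0.9,"y":-1,"z":0,"ax":0,"ay":0,"az":0,"fingers":0},{"x":-0.9,"y":-1,"z":0,"ax":0,"ay":0,"az":0,"fingers":0}]'
python3 -m creep '[{"x":0,"y":-0.15,"z":0,"ax":0,"ay":0,"az":0,"fingers":0},{"x":0,"y":-0.35,"z":0,"ax":0,"ay":0,"az":0,"fingers":0},{"x":0,"y":-0.55,"z":0,"ax":0,"ay":0,"az":0,"fingers":0},{"x":0,"y":-0.75,"z":0,"ax":0,"ay":0,"az":0,"fingers":0},{"x":0,"y":-0.9,"z":0,"ax":0,"ay":0,"az":0,"fingers":0},{"x":0,"y":-1,"z":0,"ax":0,"ay":0,"az":0,"fingers":0},{"x":0,"y":-1,"z":0,"ax":0,"ay":0,"az":0,"fingers":0},{"x":0,"y":-1,"z":0,"ax":0,"ay":0,"az":0,"fingers":0}]'
python3 -m creep '[{"x":0,"y":-0.15,"z":0,"ax":0,"ay":0,"az":0,"fingers":0},{"x":0,"y":-0.35,"z":0,"ax":0,"ay":0,"az":0,"fingers":0},{"x":0,"y":-0.55,"z":0,"ax":0,"ay":0,"az":0,"fingers":0},{"x":0,"y":-0.75,"z":0,"ax":0,"ay":0,"az":0,"fingers":0},{"x":0,"y":-0.9,"z":0,"ax":0,"ay":0,"az":0,"fingers":0},{"x":0,"y":-1,"z":0,"ax":0,"ay":0,"az":0,"fingers":0},{"x":0,"y":-1,"z":0,"ax":0,"ay":0,"az":0,"fingers":0},{"x":0,"y":-1,"z":0,"ax":0,"ay":0,"az":0,"fingers":0}]'
python3 - <<'E'
from h import *
c=viewer.get_calibration("wrist")
p,d=viewer.read_camera("wrist"); cv2.imwrite("pics/w1.png",p[:,:,::-1]); np.save("pics/w1.npy",d)
import pickle; pickle.dump(c,open("pics/w1.pkl","wb")); print(arm.get_state()["position"],arm.get_state()["clock"])
E
```

```text
clock: 1.43
position: [0.3289, 0.3672, 0.2503]
tool_rot: [0.0, -0.0, 1.0, -0.0]
wrist_force: [0.3, -0.1, -0.3]
width: 0.0426
clock: 2.1
position: [0.4195, 0.2678, 0.2503]
tool_rot: [0.001, -0.0, 1.0, -0.0]
wrist_force: [-0.7, 0.1, 0.8]
width: 0.0428
clock: 2.77
position: [0.51, 0.1678, 0.2502]
tool_rot: [0.001, -0.0, 1.0, -0.0]
wrist_force: [-0.4, -0.3, 0.4]
width: 0.0427
clock: 3.43
position: [0.5083, 0.0688, 0.2504]
tool_rot: [-0.0, -0.0, 1.0, 0.001]
wrist_force: [0.6, 0.1, 0.3]
width: 0.0428
clock: 4.1
position: [0.5086, -0.0313, 0.2502]
tool_rot: [-0.0, -0.0, 1.0, 0.001]
wrist_force: [-0.5, 0.5, 0.6]
width: 0.0426
[ 0.50854601 -0.03103268  0.25026024] 4.15
```

View pics/w1.png

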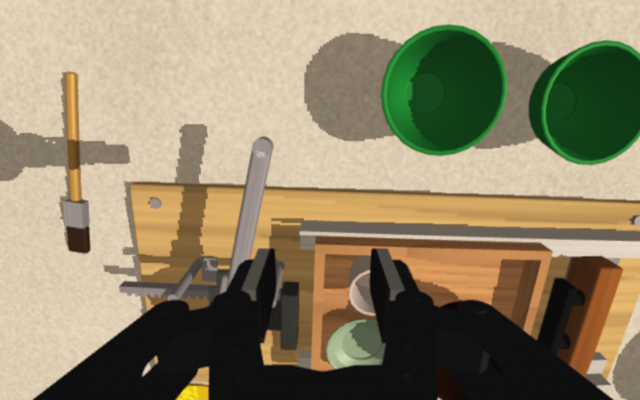

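The wrist view shows the handle from the tip at (262,147) down to about (240,262), with the fingers to its right and above the tray.

```bash
python3 - <<'E'
from h import *
import pickle; c=pickle.load(open("pics/w1.pkl","rb"))
a=ray(0,262,142,.09,c); b=ray(0,241,262,.092,c); m=ray(0,249,215,.092,c)
print(a,b,m, np.arctan2(a[1]-b[1],b[0]-a[0]), np.linalg.norm(a-[.663,-.13,.09]))
for A in (-.54,-.35,-.1,.15,.35,.5,.58): print(A, .663-.16*np.cos(A), -.13+.16*np.sin(A))
E
```

```text
[ 0.47012386 -0.07950305  0.09      ] [ 0.57795518 -0.10383324  0.092     ] [ 0.53276659 -0.09360428  0.092     ] 0.2219158579897071 0.19937689714584284
-0.54 0.5257666109817882 -0.21226175866449812
-0.35 0.5127003659444194 -0.18486364919287224
-0.1 0.5037993335555159 -0.14597334666349251
0.15 0.5047966275302332 -0.10608989880422413
0.35 0.5127003659444194 -0.07513635080712779
0.5 0.5225867900975404 -0.05329191382332753
0.58 0.5291659760135701 -0.04231617011330023
```

```bash
python3 -m creep '[{"x":-0.01,"y":-0.1,"z":0,"ax":0,"ay":0,"az":0,"fingers":0},{"x":-0.03,"y":-0.3,"z":0.1,"ax":0,"ay":0,"az":0,"fingers":0},{"x":-0.06,"y":-0.5,"z":0.3,"ax":0,"ay":0,"az":0,"fingers":0},{"x":-0.06,"y":-0.59,"z":0.5,"ax":0,"ay":0,"az":0,"fingers":0},{"x":-0.06,"y":-0.59,"z":0.65,"ax":0,"ay":0,"az":0,"fingers":0},{"x":-0.06,"y":-0.59,"z":0.65,"ax":0,"ay":0,"az":0,"fingers":0},{"x":-0.06,"y":-0.59,"z":0.65,"ax":0,"ay":0,"az":0,"fingers":0},{"x":-0.06,"y":-0.59,"z":0.65,"ax":0,"ay":0,"az":0,"fingers":0}]'
python3 -m creep '[{"x":0,"y":0,"z":0.15,"ax":0,"ay":0,"az":0,"fingers":0},{"x":0,"y":0,"z":0.3,"ax":0,"ay":0,"az":0,"fingers":0},{"x":0,"y":0,"z":0.45,"ax":0,"ay":0,"az":0,"fingers":0},{"x":0,"y":0,"z":0.6,"ax":0,"ay":0,"az":0,"fingers":0},{"x":0,"y":0,"z":0.8,"ax":0,"ay":0,"az":0,"fingers":0},{"x":0,"y":0,"z":1,"ax":0,"ay":0,"az":0,"fingers":0},{"x":0,"y":0,"z":1,"ax":0,"ay":0,"az":0,"fingers":0.2},{"x":0,"y":0,"z":1,"ax":0,"ay":0,"az":0,"fingers":0.2}]'
python3 - <<'E'
from h import *
p,d=viewer.read_camera("scene"); cv2.imwrite("pics/s1.png",cv2.resize(p[100:300,150:450,::-1],None,fx=2.5,fy=2.5,interpolation=cv2.INTER_CUBIC))
E
```

```text
clock: 4.82
position: [0.5152, -0.0909, 0.1861]
tool_rot: [0.001, -0.001, 1.0, -0.0]
wrist_force: [0.1, -0.3, -0.2]
width: 0.0426
clock: 5.48
position: [0.5148, -0.0907, 0.0857]
tool_rot: [-0.0, -0.001, 1.0, 0.0]
wrist_force: [0.5, -0.2, 0.5]
width: 0.0343
```

View pics/s1.png

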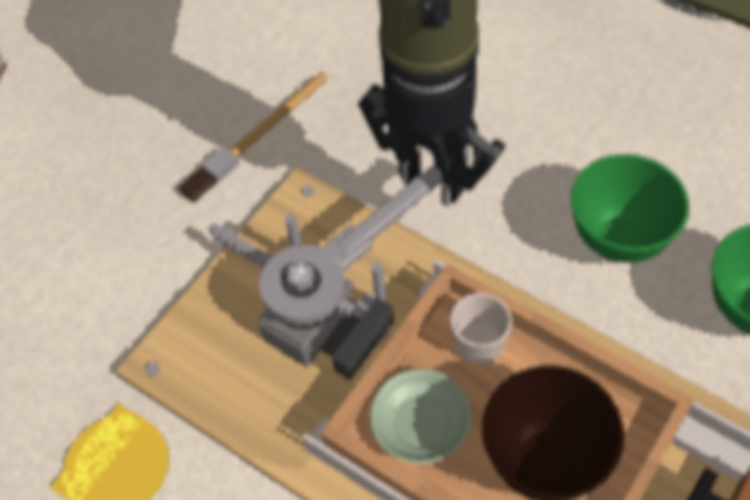

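The fingers straddle the handle well out from the hub, at about (430,180) in the crop. The pots and brush are undisturbed. Now the free return swing.

```bash
python3 -m creep '[{"x":0.01,"y":-0.07,"z":0,"ax":0,"ay":0,"az":0,"fingers":0.2},{"x":0.02,"y":-0.15,"z":0,"ax":0,"ay":0,"az":0,"fingers":0.2},{"x":0.02,"y":-0.25,"z":0,"ax":0,"ay":0,"az":0,"fingers":0.2},{"x":0.03,"y":-0.35,"z":0,"ax":0,"ay":0,"az":0,"fingers":0.2},{"x":0.03,"y":-0.45,"z":0,"ax":0,"ay":0,"az":0,"fingers":0.2},{"x":0.02,"y":-0.55,"z":0,"ax":0,"ay":0,"az":0,"fingers":0.2},{"x":0.01,"y":-0.6,"z":0,"ax":0,"ay":0,"az":0,"fingers":0.2},{"x":0.01,"y":-0.65,"z":0,"ax":0,"ay":0,"az":0,"fingers":0.2}]'
python3 -m creep '[{"x":-0.02,"y":-0.06,"z":0,"ax":0,"ay":0,"az":0,"fingers":0.2},{"x":-0.04,"y":-0.12,"z":0,"ax":0,"ay":0,"az":0,"fingers":0.2},{"x":-0.06,"y":-0.18,"z":0,"ax":0,"ay":0,"az":0,"fingers":0.2},{"x":-0.08,"y":-0.24,"z":0,"ax":0,"ay":0,"az":0,"fingers":0.2},{"x":-0.1,"y":-0.3,"z":0,"ax":0,"ay":0,"az":0,"fingers":0.2},{"x":-0.12,"y":-0.36,"z":0,"ax":0,"ay":0,"az":0,"fingers":0.2},{"x":-0.14,"y":-0.4,"z":0,"ax":0,"ay":0,"az":0,"fingers":0.2},{"x":-0.15,"y":-0.44,"z":0,"ax":0,"ay":0,"az":0,"fingers":0.2}]'
```

```text
clock: 6.2
position: [0.514, -0.1572, 0.0853]
tool_rot: [0.0, 0.0, 1.0, 0.0]
wrist_force: [0.5, 1.1, 0.6]
width: 0.0336
clock: 6.87
position: [0.5294, -0.2007, 0.0854]
tool_rot: [0.0, -0.001, 1.0, -0.0]
wrist_force: [0.4, 0.8, -0.1]
width: 0.0341
```

```bash
cat > /dev/null <<< ''; python3 -m creep '[{"x":0.03,"y":0.08,"z":0,"ax":0,"ay":0,"az":0,"fingers":0.2},{"x":0.07,"y":0.2,"z":0,"ax":0,"ay":0,"az":0,"fingers":0.2},{"x":0.1,"y":0.3,"z":0,"ax":0,"ay":0,"az":0,"fingers":0.2},{"x":0.12,"y":0.4,"z":0,"ax":0,"ay":0,"az":0,"fingers":0.2},{"x":0.14,"y":0.5,"z":0,"ax":0,"ay":0,"az":0,"fingers":0.2},{"x":0.15,"y":0.6,"z":0,"ax":0,"ay":0,"az":0,"fingers":0.2},{"x":0.16,"y":0.7,"z":0,"ax":0,"ay":0,"az":0,"fingers":0.2},{"x":0.16,"y":0.8,"z":0,"ax":0,"ay":0,"az":0,"fingers":0.2}]'
python3 -m creep '[{"x":0,"y":0.1,"z":0,"ax":0,"ay":0,"az":0,"fingers":0.2},{"x":0,"y":0.2,"z":0,"ax":0,"ay":0,"az":0,"fingers":0.2},{"x":-0.02,"y":0.3,"z":0,"ax":0,"ay":0,"az":0,"fingers":0.2},{"x":-0.04,"y":0.4,"z":0,"ax":0,"ay":0,"az":0,"fingers":0.2},{"x":-0.07,"y":0.5,"z":0,"ax":0,"ay":0,"az":0,"fingers":0.2},{"x":-0.12,"y":0.6,"z":0,"ax":0,"ay":0,"az":0,"fingers":0.2},{"x":-0.17,"y":0.7,"z":0,"ax":0,"ay":0,"az":0,"fingers":0.2},{"x":-0.23,"y":0.8,"z":0,"ax":0,"ay":0,"az":0,"fingers":0.2}]'
```

```text
clock: 7.53
position: [0.5093, -0.1189, 0.0851]
tool_rot: [-0.002, -0.001, 1.0, -0.0]
wrist_force: [-4.4, -6.1, 1.8]
width: 0.034
clock: 8.2
position: [0.5299, -0.0384, 0.0846]
tool_rot: [-0.005, -0.001, 1.0, 0.0]
wrist_force: [-6.8, -3.4, 2.2]
width: 0.034
```

Driving takes about 6.5 N tangential, as expected. Stroke 2 can't reach the nip yet (at most about 2.1 rad).

```bash
python3 -m creep '[{"x":0.06,"y":-0.1,"z":0,"ax":0,"ay":0,"az":0,"fingers":0.2},{"x":0.11,"y":-0.2,"z":0,"ax":0,"ay":0,"az":0,"fingers":0.2},{"x":0.16,"y":-0.3,"z":0,"ax":0,"ay":0,"az":0,"fingers":0.2},{"x":0.19,"y":-0.4,"z":0,"ax":0,"ay":0,"az":0,"fingers":0.2},{"x":0.21,"y":-0.5,"z":0,"ax":0,"ay":0,"az":0,"fingers":0.2},{"x":0.23,"y":-0.6,"z":0,"ax":0,"ay":0,"az":0,"fingers":0.2},{"x":0.23,"y":-0.7,"z":0,"ax":0,"ay":0,"az":0,"fingers":0.2},{"x":0.23,"y":-0.8,"z":0,"ax":0,"ay":0,"az":0,"fingers":0.2}]'
python3 -m creep '[{"x":0,"y":-0.1,"z":0,"ax":0,"ay":0,"az":0,"fingers":0.2},{"x":-0.01,"y":-0.2,"z":0,"ax":0,"ay":0,"az":0,"fingers":0.2},{"x":-0.02,"y":-0.3,"z":0,"ax":0,"ay":0,"az":0,"fingers":0.2},{"x":-0.04,"y":-0.4,"z":0,"ax":0,"ay":0,"az":0,"fingers":0.2},{"x":-0.06,"y":-0.5,"z":0,"ax":0,"ay":0,"az":0,"fingers":0.2},{"x":-0.09,"y":-0.6,"z":0,"ax":0,"ay":0,"az":0,"fingers":0.2},{"x":-0.13,"y":-0.7,"z":0,"ax":0,"ay":0,"az":0,"fingers":0.2},{"x":-0.16,"y":-0.8,"z":0,"ax":0,"ay":0,"az":0,"fingers":0.2}]'
python3 -m creep '[{"x":0.03,"y":0.08,"z":0,"ax":0,"ay":0,"az":0,"fingers":0.2},{"x":0.07,"y":0.2,"z":0,"ax":0,"ay":0,"az":0,"fingers":0.2},{"x":0.1,"y":0.3,"z":0,"ax":0,"ay":0,"az":0,"fingers":0.2},{"x":0.12,"y":0.4,"z":0,"ax":0,"ay":0,"az":0,"fingers":0.2},{"x":0.14,"y":0.5,"z":0,"ax":0,"ay":0,"az":0,"fingers":0.2},{"x":0.15,"y":0.6,"z":0,"ax":0,"ay":0,"az":0,"fingers":0.2},{"x":0.16,"y":0.7,"z":0,"ax":0,"ay":0,"az":0,"fingers":0.2},{"x":0.16,"y":0.8,"z":0,"ax":0,"ay":0,"az":0,"fingers":0.2}]'
python3 -m creep '[{"x":0,"y":0.1,"z":0,"ax":0,"ay":0,"az":0,"fingers":0.2},{"x":0,"y":0.2,"z":0,"ax":0,"ay":0,"az":0,"fingers":0.2},{"x":-0.02,"y":0.3,"z":0,"ax":0,"ay":0,"az":0,"fingers":0.2},{"x":-0.04,"y":0.4,"z":0,"ax":0,"ay":0,"az":0,"fingers":0.2},{"x":-0.07,"y":0.5,"z":0,"ax":0,"ay":0,"az":0,"fingers":0.2},{"x":-0.12,"y":0.6,"z":0,"ax":0,"ay":0,"az":0,"fingers":0.2},{"x":-0.17,"y":0.7,"z":0,"ax":0,"ay":0,"az":0,"fingers":0.2},{"x":-0.23,"y":0.8,"z":0,"ax":0,"ay":0,"az":0,"fingers":0.2}]'
python3 - <<'E'
from h import *
p,d=viewer.read_camera("top"); cv2.imwrite("pics/t2.png",cv2.resize(p[80:250,100:420,::-1],None,fx=2.5,fy=2.5,interpolation=cv2.INTER_CUBIC))
s=arm.get_state(); print(s["wrist_force"],s["torque"],s["position"])
E
```

```text
clock: 8.87
position: [0.5127, -0.1218, 0.0854]
tool_rot: [0.0, -0.0, 1.0, -0.0]
wrist_force: [-0.5, 0.8, 0.2]
width: 0.0344
clock: 9.53
position: [0.5293, -0.201, 0.0853]
tool_rot: [0.0, -0.001, 1.0, 0.0]
wrist_force: [0.3, 1.2, -0.5]
width: 0.0344
clock: 10.2
position: [0.5099, -0.1191, 0.0851]
tool_rot: [-0.002, -0.002, 1.0, -0.001]
wrist_force: [-5.2, -6.2, 0.3]
width: 0.0344
clock: 10.87
position: [0.5303, -0.0386, 0.0847]
tool_rot: [-0.005, -0.001, 1.0, -0.0]
wrist_force: [-8.0, -2.8, 4.7]
width: 0.034
[-6.48692128 -0.83095305  0.16712526] [-0.25440256  0.96162601 -0.15190652] [ 0.53191623 -0.03689851  0.0847009 ]
```

View pics/t2.png

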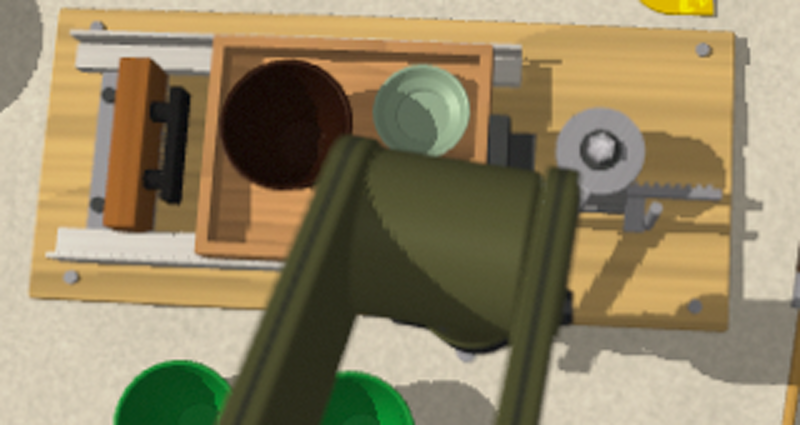

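The pusher now touches the tray at about (490,140) in the crop, with roughly 8 mm left to the buffer (188 to 200 px). The pots are standing. Stroke 3 needs care, so I'll use the moment about the spindle divided by 0.15 m as the feel.

```bash
cat > feel.py <<'E'
from h import *
s=arm.get_state(); p,f,t=s["position"],s["wrist_force"],s["torque"]
r=p-np.array([.667,-.125,0]); M=np.cross(r,f)[2]+t[2]
print("clock %.2f F@150 %.1f N"%(s["clock"],M/.15), p.round(4), f.round(1), t.round(2))
E
python3 -m creep '[{"x":0.06,"y":-0.1,"z":0,"ax":0,"ay":0,"az":0,"fingers":0.2},{"x":0.11,"y":-0.2,"z":0,"ax":0,"ay":0,"az":0,"fingers":0.2},{"x":0.16,"y":-0.3,"z":0,"ax":0,"ay":0,"az":0,"fingers":0.2},{"x":0.19,"y":-0.4,"z":0,"ax":0,"ay":0,"az":0,"fingers":0.2},{"x":0.21,"y":-0.5,"z":0,"ax":0,"ay":0,"az":0,"fingers":0.2},{"x":0.23,"y":-0.6,"z":0,"ax":0,"ay":0,"az":0,"fingers":0.2},{"x":0.23,"y":-0.7,"z":0,"ax":0,"ay":0,"az":0,"fingers":0.2},{"x":0.23,"y":-0.8,"z":0,"ax":0,"ay":0,"az":0,"fingers":0.2}]'
python3 -m creep '[{"x":0,"y":-0.1,"z":0,"ax":0,"ay":0,"az":0,"fingers":0.2},{"x":-0.01,"y":-0.2,"z":0,"ax":0,"ay":0,"az":0,"fingers":0.2},{"x":-0.02,"y":-0.3,"z":0,"ax":0,"ay":0,"az":0,"fingers":0.2},{"x":-0.04,"y":-0.4,"z":0,"ax":0,"ay":0,"az":0,"fingers":0.2},{"x":-0.06,"y":-0.5,"z":0,"ax":0,"ay":0,"az":0,"fingers":0.2},{"x":-0.09,"y":-0.6,"z":0,"ax":0,"ay":0,"az":0,"fingers":0.2},{"x":-0.13,"y":-0.7,"z":0,"ax":0,"ay":0,"az":0,"fingers":0.2},{"x":-0.16,"y":-0.8,"z":0,"ax":0,"ay":0,"az":0,"fingers":0.2}]'
python3 feel.py
python3 -m creep '[{"x":0.03,"y":0.08,"z":0,"ax":0,"ay":0,"az":0,"fingers":0.2},{"x":0.07,"y":0.2,"z":0,"ax":0,"ay":0,"az":0,"fingers":0.2},{"x":0.1,"y":0.3,"z":0,"ax":0,"ay":0,"az":0,"fingers":0.2},{"x":0.12,"y":0.4,"z":0,"ax":0,"ay":0,"az":0,"fingers":0.2},{"x":0.14,"y":0.5,"z":0,"ax":0,"ay":0,"az":0,"fingers":0.2},{"x":0.15,"y":0.6,"z":0,"ax":0,"ay":0,"az":0,"fingers":0.2},{"x":0.16,"y":0.7,"z":0,"ax":0,"ay":0,"az":0,"fingers":0.2},{"x":0.16,"y":0.8,"z":0,"ax":0,"ay":0,"az":0,"fingers":0.2}]' >/dev/null
python3 feel.py
```

```text
clock: 11.58
position: [0.5128, -0.1217, 0.0855]
tool_rot: [0.0, -0.0, 1.0, -0.0]
wrist_force: [-1.8, 0.9, 0.2]
width: 0.0343
clock: 12.25
position: [0.5292, -0.201, 0.0853]
tool_rot: [0.0, -0.001, 1.0, 0.0]
wrist_force: [0.2, 0.9, -0.1]
width: 0.0342
clock 12.25 F@150 -0.8 N [ 0.5292 -0.201   0.0853] [ 0.2  0.9 -0.1] [ 0.2   0.01 -0.01]
clock 12.92 F@150 6.0 N [ 0.5098 -0.1193  0.085 ] [-5.  -6.3  0.6] [-1.02  0.82 -0.11]
```

```bash
python3 -m creep '[{"x":0,"y":0.04,"z":0,"ax":0,"ay":0,"az":0,"fingers":0.2},{"x":0,"y":0.08,"z":0,"ax":0,"ay":0,"az":0,"fingers":0.2},{"x":0,"y":0.12,"z":0,"ax":0,"ay":0,"az":0,"fingers":0.2},{"x":0,"y":0.16,"z":0,"ax":0,"ay":0,"az":0,"fingers":0.2},{"x":0,"y":0.2,"z":0,"ax":0,"ay":0,"az":0,"fingers":0.2},{"x":-0.01,"y":0.24,"z":0,"ax":0,"ay":0,"az":0,"fingers":0.2},{"x":-0.01,"y":0.28,"z":0,"ax":0,"ay":0,"az":0,"fingers":0.2},{"x":-0.02,"y":0.32,"z":0,"ax":0,"ay":0,"az":0,"fingers":0.2}]' >/dev/null
python3 feel.py
```

```text
clock 13.58 F@150 5.9 N [ 0.5116 -0.0875  0.085 ] [-4.8 -5.5  0.9] [-0.91  0.74 -0.13]
```

```bash
python3 -m creep '[{"x":-0.01,"y":0.03,"z":0,"ax":0,"ay":0,"az":0,"fingers":0.2},{"x":-0.02,"y":0.06,"z":0,"ax":0,"ay":0,"az":0,"fingers":0.2},{"x":-0.03,"y":0.09,"z":0,"ax":0,"ay":0,"az":0,"fingers":0.2},{"x":-0.04,"y":0.12,"z":0,"ax":0,"ay":0,"az":0,"fingers":0.2},{"x":-0.05,"y":0.15,"z":0,"ax":0,"ay":0,"az":0,"fingers":0.2},{"x":-0.06,"y":0.18,"z":0,"ax":0,"ay":0,"az":0,"fingers":0.2},{"x":-0.07,"y":0.21,"z":0,"ax":0,"ay":0,"az":0,"fingers":0.2},{"x":-0.08,"y":0.24,"z":0,"ax":0,"ay":0,"az":0,"fingers":0.2}]' >/dev/null
python3 feel.py
```

```text
clock 14.25 F@150 7.4 N [ 0.5182 -0.0631  0.0849] [-6.3 -5.7  4.1] [-0.75  0.98 -0.14]
```

```bash
python3 -m creep '[{"x":-0.01,"y":0.03,"z":0,"ax":0,"ay":0,"az":0,"fingers":0.2},{"x":-0.03,"y":0.06,"z":0,"ax":0,"ay":0,"az":0,"fingers":0.2},{"x":-0.04,"y":0.09,"z":0,"ax":0,"ay":0,"az":0,"fingers":0.2},{"x":-0.06,"y":0.12,"z":0,"ax":0,"ay":0,"az":0,"fingers":0.2},{"x":-0.08,"y":0.15,"z":0,"ax":0,"ay":0,"az":0,"fingers":0.2},{"x":-0.09,"y":0.18,"z":0,"ax":0,"ay":0,"az":0,"fingers":0.2},{"x":-0.11,"y":0.21,"z":0,"ax":0,"ay":0,"az":0,"fingers":0.2},{"x":-0.13,"y":0.24,"z":0,"ax":0,"ay":0,"az":0,"fingers":0.2}]' >/dev/null
python3 feel.py
```

```text
clock 14.92 F@150 7.1 N [ 0.5303 -0.0388  0.0845] [-7.9 -3.6  3.2] [-0.61  1.18 -0.11]
```

```bash
python3 -m creep '[{"x":0.06,"y":-0.1,"z":0,"ax":0,"ay":0,"az":0,"fingers":0.2},{"x":0.11,"y":-0.2,"z":0,"ax":0,"ay":0,"az":0,"fingers":0.2},{"x":0.16,"y":-0.3,"z":0,"ax":0,"ay":0,"az":0,"fingers":0.2},{"x":0.19,"y":-0.4,"z":0,"ax":0,"ay":0,"az":0,"fingers":0.2},{"x":0.21,"y":-0.5,"z":0,"ax":0,"ay":0,"az":0,"fingers":0.2},{"x":0.23,"y":-0.6,"z":0,"ax":0,"ay":0,"az":0,"fingers":0.2},{"x":0.23,"y":-0.7,"z":0,"ax":0,"ay":0,"az":0,"fingers":0.2},{"x":0.23,"y":-0.8,"z":0,"ax":0,"ay":0,"az":0,"fingers":0.2}]' > /dev/null
python3 -m creep '[{"x":0,"y":-0.1,"z":0,"ax":0,"ay":0,"az":0,"fingers":0.2},{"x":-0.01,"y":-0.2,"z":0,"ax":0,"ay":0,"az":0,"fingers":0.2},{"x":-0.02,"y":-0.3,"z":0,"ax":0,"ay":0,"az":0,"fingers":0.2},{"x":-0.04,"y":-0.4,"z":0,"ax":0,"ay":0,"az":0,"fingers":0.2},{"x":-0.06,"y":-0.5,"z":0,"ax":0,"ay":0,"az":0,"fingers":0.2},{"x":-0.09,"y":-0.6,"z":0,"ax":0,"ay":0,"az":0,"fingers":0.2},{"x":-0.13,"y":-0.7,"z":0,"ax":0,"ay":0,"az":0,"fingers":0.2},{"x":-0.16,"y":-0.8,"z":0,"ax":0,"ay":0,"az":0,"fingers":0.2}]' >/dev/null
python3 feel.py
python3 -m creep '[{"x":0.02,"y":0.05,"z":0,"ax":0,"ay":0,"az":0,"fingers":0.2},{"x":0.03,"y":0.1,"z":0,"ax":0,"ay":0,"az":0,"fingers":0.2},{"x":0.05,"y":0.15,"z":0,"ax":0,"ay":0,"az":0,"fingers":0.2},{"x":0.07,"y":0.2,"z":0,"ax":0,"ay":0,"az":0,"fingers":0.2},{"x":0.09,"y":0.25,"z":0,"ax":0,"ay":0,"az":0,"fingers":0.2},{"x":0.1,"y":0.3,"z":0,"ax":0,"ay":0,"az":0,"fingers":0.2},{"x":0.11,"y":0.35,"z":0,"ax":0,"ay":0,"az":0,"fingers":0.2},{"x":0.12,"y":0.4,"z":0,"ax":0,"ay":0,"az":0,"fingers":0.2}]' >/dev/null
python3 feel.py
```

```text
clock 16.25 F@150 0.0 N [ 0.5293 -0.201   0.0853] [0.5 0.3 0.4] [ 0.14 -0.09 -0.  ]
clock 16.92 F@150 1.8 N [ 0.5163 -0.1596  0.0854] [-2.7 -2.4 -0.2] [-0.49  0.19  0.  ]
```

```bash
python3 -m creep '[{"x":0.01,"y":0.03,"z":0,"ax":0,"ay":0,"az":0,"fingers":0.2},{"x":0.01,"y":0.06,"z":0,"ax":0,"ay":0,"az":0,"fingers":0.2},{"x":0.02,"y":0.09,"z":0,"ax":0,"ay":0,"az":0,"fingers":0.2},{"x":0.02,"y":0.12,"z":0,"ax":0,"ay":0,"az":0,"fingers":0.2},{"x":0.03,"y":0.15,"z":0,"ax":0,"ay":0,"az":0,"fingers":0.2},{"x":0.03,"y":0.18,"z":0,"ax":0,"ay":0,"az":0,"fingers":0.2},{"x":0.03,"y":0.21,"z":0,"ax":0,"ay":0,"az":0,"fingers":0.2},{"x":0.03,"y":0.24,"z":0,"ax":0,"ay":0,"az":0,"fingers":0.2}]' >/dev/null
python3 feel.py
```

```text
clock 17.58 F@150 5.8 N [ 0.5123 -0.137   0.0852] [-5.1 -6.   1.5] [-1.01  0.71  0.  ]
```

```bash
python3 -m creep '[{"x":0.01,"y":0.03,"z":0,"ax":0,"ay":0,"az":0,"fingers":0.2},{"x":0.01,"y":0.06,"z":0,"ax":0,"ay":0,"az":0,"fingers":0.2},{"x":0.01,"y":0.09,"z":0,"ax":0,"ay":0,"az":0,"fingers":0.2},{"x":0.01,"y":0.12,"z":0,"ax":0,"ay":0,"az":0,"fingers":0.2},{"x":0.01,"y":0.15,"z":0,"ax":0,"ay":0,"az":0,"fingers":0.2},{"x":0.01,"y":0.18,"z":0,"ax":0,"ay":0,"az":0,"fingers":0.2},{"x":0.01,"y":0.21,"z":0,"ax":0,"ay":0,"az":0,"fingers":0.2},{"x":0.01,"y":0.24,"z":0,"ax":0,"ay":0,"az":0,"fingers":0.2}]' >/dev/null
python3 feel.py
```

```text
clock 18.25 F@150 7.1 N [ 0.5106 -0.1129  0.0851] [-5.2 -7.3  1.3] [-1.06  0.77 -0.13]
```

```bash
python3 -m creep '[{"x":0,"y":0.03,"z":0,"ax":0,"ay":0,"az":0,"fingers":0.2},{"x":0,"y":0.06,"z":0,"ax":0,"ay":0,"az":0,"fingers":0.2},{"x":0,"y":0.09,"z":0,"ax":0,"ay":0,"az":0,"fingers":0.2},{"x":0,"y":0.12,"z":0,"ax":0,"ay":0,"az":0,"fingers":0.2},{"x":0,"y":0.15,"z":0,"ax":0,"ay":0,"az":0,"fingers":0.2},{"x":-0.01,"y":0.18,"z":0,"ax":0,"ay":0,"az":0,"fingers":0.2},{"x":-0.02,"y":0.21,"z":0,"ax":0,"ay":0,"az":0,"fingers":0.2},{"x":-0.02,"y":0.24,"z":0,"ax":0,"ay":0,"az":0,"fingers":0.2}]' >/dev/null
python3 feel.py
```

```text
clock 18.92 F@150 6.4 N [ 0.5125 -0.0887  0.085 ] [-3.7 -6.2  1.1] [-0.95  0.57 -0.14]
```

```bash
python3 -m creep '[{"x":-0.01,"y":0.03,"z":0,"ax":0,"ay":0,"az":0,"fingers":0.2},{"x":-0.02,"y":0.06,"z":0,"ax":0,"ay":0,"az":0,"fingers":0.2},{"x":-0.03,"y":0.09,"z":0,"ax":0,"ay":0,"az":0,"fingers":0.2},{"x":-0.04,"y":0.12,"z":0,"ax":0,"ay":0,"az":0,"fingers":0.2},{"x":-0.05,"y":0.15,"z":0,"ax":0,"ay":0,"az":0,"fingers":0.2},{"x":-0.06,"y":0.18,"z":0,"ax":0,"ay":0,"az":0,"fingers":0.2},{"x":-0.07,"y":0.21,"z":0,"ax":0,"ay":0,"az":0,"fingers":0.2},{"x":-0.08,"y":0.24,"z":0,"ax":0,"ay":0,"az":0,"fingers":0.2}]' >/dev/null
python3 feel.py
```

```text
clock 19.58 F@150 5.4 N [ 0.519  -0.0643  0.0848] [-5.9 -3.9  3.8] [-0.82  0.94 -0.12]
```

```bash
python3 -m creep '[{"x":-0.01,"y":0.03,"z":0,"ax":0,"ay":0,"az":0,"fingers":0.2},{"x":-0.03,"y":0.06,"z":0,"ax":0,"ay":0,"az":0,"fingers":0.2},{"x":-0.04,"y":0.09,"z":0,"ax":0,"ay":0,"az":0,"fingers":0.2},{"x":-0.06,"y":0.12,"z":0,"ax":0,"ay":0,"az":0,"fingers":0.2},{"x":-0.08,"y":0.15,"z":0,"ax":0,"ay":0,"az":0,"fingers":0.2},{"x":-0.09,"y":0.18,"z":0,"ax":0,"ay":0,"az":0,"fingers":0.2},{"x":-0.11,"y":0.21,"z":0,"ax":0,"ay":0,"az":0,"fingers":0.2},{"x":-0.13,"y":0.24,"z":0,"ax":0,"ay":0,"az":0,"fingers":0.2}]' >/dev/null
python3 feel.py
python3 - <<'E'
from h import *
p,d=viewer.read_camera("top"); cv2.imwrite("pics/t3.png",cv2.resize(p[80:250,100:420,::-1],None,fx=2.5,fy=2.5,interpolation=cv2.INTER_CUBIC))
E
```

```text
clock 20.25 F@150 7.0 N [ 0.531  -0.0399  0.0844] [-7.8 -3.9  3.3] [-0.54  1.13 -0.15]
```

View pics/t3.png

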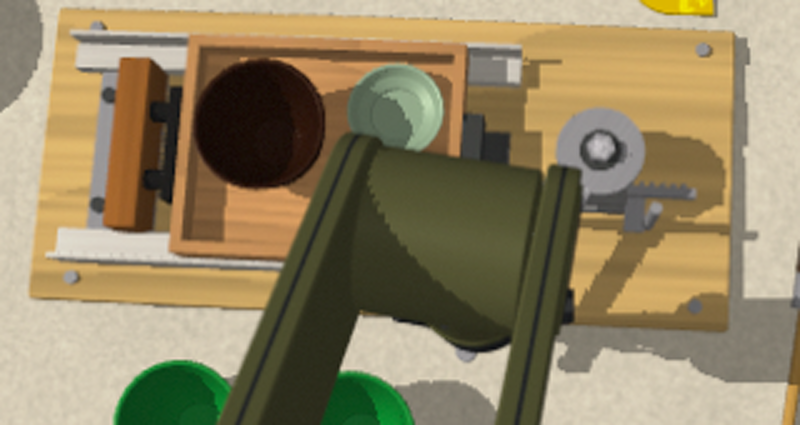

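The tray's far wall at (178,140) is now practically at the buffer, and the pots are standing. Stroke 5, in small steps.

```bash
python3 -m creep '[{"x":0.06,"y":-0.1,"z":0,"ax":0,"ay":0,"az":0,"fingers":0.2},{"x":0.11,"y":-0.2,"z":0,"ax":0,"ay":0,"az":0,"fingers":0.2},{"x":0.16,"y":-0.3,"z":0,"ax":0,"ay":0,"az":0,"fingers":0.2},{"x":0.19,"y":-0.4,"z":0,"ax":0,"ay":0,"az":0,"fingers":0.2},{"x":0.21,"y":-0.5,"z":0,"ax":0,"ay":0,"az":0,"fingers":0.2},{"x":0.23,"y":-0.6,"z":0,"ax":0,"ay":0,"az":0,"fingers":0.2},{"x":0.23,"y":-0.7,"z":0,"ax":0,"ay":0,"az":0,"fingers":0.2},{"x":0.23,"y":-0.8,"z":0,"ax":0,"ay":0,"az":0,"fingers":0.2}]' > /dev/null
python3 -m creep '[{"x":0,"y":-0.1,"z":0,"ax":0,"ay":0,"az":0,"fingers":0.2},{"x":-0.01,"y":-0.2,"z":0,"ax":0,"ay":0,"az":0,"fingers":0.2},{"x":-0.02,"y":-0.3,"z":0,"ax":0,"ay":0,"az":0,"fingers":0.2},{"x":-0.04,"y":-0.4,"z":0,"ax":0,"ay":0,"az":0,"fingers":0.2},{"x":-0.06,"y":-0.5,"z":0,"ax":0,"ay":0,"az":0,"fingers":0.2},{"x":-0.09,"y":-0.6,"z":0,"ax":0,"ay":0,"az":0,"fingers":0.2},{"x":-0.13,"y":-0.7,"z":0,"ax":0,"ay":0,"az":0,"fingers":0.2},{"x":-0.16,"y":-0.8,"z":0,"ax":0,"ay":0,"az":0,"fingers":0.2}]' >/dev/null
python3 feel.py
python3 -m creep '[{"x":0.02,"y":0.05,"z":0,"ax":0,"ay":0,"az":0,"fingers":0.2},{"x":0.03,"y":0.1,"z":0,"ax":0,"ay":0,"az":0,"fingers":0.2},{"x":0.05,"y":0.15,"z":0,"ax":0,"ay":0,"az":0,"fingers":0.2},{"x":0.07,"y":0.2,"z":0,"ax":0,"ay":0,"az":0,"fingers":0.2},{"x":0.09,"y":0.25,"z":0,"ax":0,"ay":0,"az":0,"fingers":0.2},{"x":0.1,"y":0.3,"z":0,"ax":0,"ay":0,"az":0,"fingers":0.2},{"x":0.11,"y":0.35,"z":0,"ax":0,"ay":0,"az":0,"fingers":0.2},{"x":0.12,"y":0.4,"z":0,"ax":0,"ay":0,"az":0,"fingers":0.2}]' >/dev/null
python3 feel.py
```

```text
clock 21.63 F@150 -0.9 N [ 0.5293 -0.201   0.0853] [-0.2  0.8 -0.1] [ 0.19 -0.09 -0.  ]
clock 22.30 F@150 2.8 N [ 0.5163 -0.1596  0.0854] [-1.8 -3.2 -0.8] [-0.5   0.21 -0.  ]
```

```bash
python3 -m creep '[{"x":0.01,"y":0.03,"z":0,"ax":0,"ay":0,"az":0,"fingers":0.2},{"x":0.01,"y":0.06,"z":0,"ax":0,"ay":0,"az":0,"fingers":0.2},{"x":0.02,"y":0.09,"z":0,"ax":0,"ay":0,"az":0,"fingers":0.2},{"x":0.02,"y":0.12,"z":0,"ax":0,"ay":0,"az":0,"fingers":0.2},{"x":0.03,"y":0.15,"z":0,"ax":0,"ay":0,"az":0,"fingers":0.2},{"x":0.03,"y":0.18,"z":0,"ax":0,"ay":0,"az":0,"fingers":0.2},{"x":0.03,"y":0.21,"z":0,"ax":0,"ay":0,"az":0,"fingers":0.2},{"x":0.03,"y":0.24,"z":0,"ax":0,"ay":0,"az":0,"fingers":0.2}]' >/dev/null
python3 feel.py
```

```text
clock 22.97 F@150 6.0 N [ 0.5123 -0.137   0.0852] [-3.8 -6.   1.6] [-1.04  0.72  0.02]
```

```bash
python3 -m creep '[{"x":0.01,"y":0.03,"z":0,"ax":0,"ay":0,"az":0,"fingers":0.2},{"x":0.01,"y":0.06,"z":0,"ax":0,"ay":0,"az":0,"fingers":0.2},{"x":0.01,"y":0.09,"z":0,"ax":0,"ay":0,"az":0,"fingers":0.2},{"x":0.01,"y":0.12,"z":0,"ax":0,"ay":0,"az":0,"fingers":0.2},{"x":0.01,"y":0.15,"z":0,"ax":0,"ay":0,"az":0,"fingers":0.2},{"x":0.01,"y":0.18,"z":0,"ax":0,"ay":0,"az":0,"fingers":0.2},{"x":0.01,"y":0.21,"z":0,"ax":0,"ay":0,"az":0,"fingers":0.2},{"x":0.01,"y":0.24,"z":0,"ax":0,"ay":0,"az":0,"fingers":0.2}]' >/dev/null
python3 feel.py
```

```text
clock 23.63 F@150 8.4 N [ 0.5105 -0.1133  0.0851] [-5.7 -8.6  1.7] [-1.37  0.84 -0.16]
```

```bash
python3 -m creep '[{"x":0,"y":0.03,"z":0,"ax":0,"ay":0,"az":0,"fingers":0.2},{"x":0,"y":0.06,"z":0,"ax":0,"ay":0,"az":0,"fingers":0.2},{"x":0,"y":0.09,"z":0,"ax":0,"ay":0,"az":0,"fingers":0.2},{"x":0,"y":0.12,"z":0,"ax":0,"ay":0,"az":0,"fingers":0.2},{"x":0,"y":0.15,"z":0,"ax":0,"ay":0,"az":0,"fingers":0.2},{"x":-0.01,"y":0.18,"z":0,"ax":0,"ay":0,"az":0,"fingers":0.2},{"x":-0.02,"y":0.21,"z":0,"ax":0,"ay":0,"az":0,"fingers":0.2},{"x":-0.02,"y":0.24,"z":0,"ax":0,"ay":0,"az":0,"fingers":0.2}]' >/dev/null
python3 feel.py
```

```text
clock 24.30 F@150 10.5 N [ 0.5121 -0.0898  0.0851] [ -4.7 -10.6   1.8] [-1.63  0.82 -0.23]
```

Clearly nipping now (8.4, then 10.5 N). Smaller steps.

```bash
python3 -m creep '[{"x":-0.01,"y":0.02,"z":0,"ax":0,"ay":0,"az":0,"fingers":0.2},{"x":-0.01,"y":0.04,"z":0,"ax":0,"ay":0,"az":0,"fingers":0.2},{"x":-0.02,"y":0.06,"z":0,"ax":0,"ay":0,"az":0,"fingers":0.2},{"x":-0.02,"y":0.07,"z":0,"ax":0,"ay":0,"az":0,"fingers":0.2},{"x":-0.03,"y":0.08,"z":0,"ax":0,"ay":0,"az":0,"fingers":0.2},{"x":-0.03,"y":0.1,"z":0,"ax":0,"ay":0,"az":0,"fingers":0.2},{"x":-0.04,"y":0.11,"z":0,"ax":0,"ay":0,"az":0,"fingers":0.2},{"x":-0.04,"y":0.12,"z":0,"ax":0,"ay":0,"az":0,"fingers":0.2}]' >/dev/null
python3 feel.py
```

```text
clock 24.97 F@150 12.9 N [ 0.5145 -0.0779  0.085 ] [ -7.8 -11.8   5.6] [-1.84  1.33 -0.23]
```

```bash
python3 -m creep '[{"x":0,"y":0.01,"z":0,"ax":0,"ay":0,"az":0,"fingers":0.2},{"x":0,"y":0.01,"z":0,"ax":0,"ay":0,"az":0,"fingers":0.2},{"x":-0.01,"y":0.02,"z":0,"ax":0,"ay":0,"az":0,"fingers":0.2},{"x":-0.01,"y":0.02,"z":0,"ax":0,"ay":0,"az":0,"fingers":0.2},{"x":-0.01,"y":0.03,"z":0,"ax":0,"ay":0,"az":0,"fingers":0.2},{"x":-0.01,"y":0.03,"z":0,"ax":0,"ay":0,"az":0,"fingers":0.2},{"x":-0.02,"y":0.04,"z":0,"ax":0,"ay":0,"az":0,"fingers":0.2},{"x":-0.02,"y":0.04,"z":0,"ax":0,"ay":0,"az":0,"fingers":0.2}]' >/dev/null
python3 feel.py
```

```text
clock 25.63 F@150 13.0 N [ 0.5156 -0.0738  0.0849] [-11.  -11.1   6.2] [-1.68  1.57 -0.3 ]
```

13.0 N on the handle, with wrench angle about +0.3 and so well clear of the pins. Let go: ease back, open a little, lift.

```bash
python3 -m creep '[{"x":0.01,"y":-0.03,"z":0,"ax":0,"ay":0,"az":0,"fingers":0.1},{"x":0.02,"y":-0.06,"z":0,"ax":0,"ay":0,"az":0,"fingers":0},{"x":0.02,"y":-0.09,"z":0,"ax":0,"ay":0,"az":0,"fingers":-0.2},{"x":0.02,"y":-0.12,"z":0,"ax":0,"ay":0,"az":0,"fingers":-0.3},{"x":0.02,"y":-0.12,"z":0,"ax":0,"ay":0,"az":0,"fingers":-0.4},{"x":0.02,"y":-0.12,"z":0,"ax":0,"ay":0,"az":0,"fingers":-0.4},{"x":0.02,"y":-0.12,"z":0,"ax":0,"ay":0,"az":0,"fingers":-0.4},{"x":0.02,"y":-0.12,"z":0,"ax":0,"ay":0,"az":0,"fingers":-0.4}]'
python3 feel.py
python3 - <<'E'
from h import *
c=viewer.get_calibration("wrist"); p,d=viewer.read_camera("wrist"); cv2.imwrite("pics/w2.png",p[:,:,::-1])
E
```

```text
clock: 26.3
position: [0.5187, -0.0839, 0.0853]
tool_rot: [0.0, -0.001, 1.0, 0.0]
wrist_force: [-0.9, -1.4, -1.0]
width: 0.0601
clock 26.30 F@150 0.8 N [ 0.5187 -0.0839  0.0853] [-0.9 -1.4 -1. ] [-0.23  0.21 -0.12]
```

View pics/w2.png

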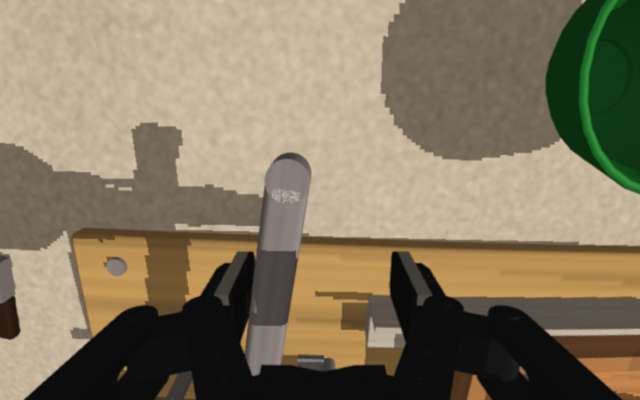

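The handle at (285,200) followed the left finger back as the load eased, and the right side is clear. I'll move another 12 mm to the left, then lift.

```bash
python3 -m creep '[{"x":0,"y":-0.04,"z":0,"ax":0,"ay":0,"az":0,"fingers":-0.4},{"x":0,"y":-0.08,"z":0,"ax":0,"ay":0,"az":0,"fingers":-0.4},{"x":0,"y":-0.13,"z":0,"ax":0,"ay":0,"az":0,"fingers":-0.4},{"x":0,"y":-0.13,"z":0,"ax":0,"ay":0,"az":0,"fingers":-0.4},{"x":0,"y":-0.13,"z":0,"ax":0,"ay":0,"az":0,"fingers":-0.4},{"x":0,"y":-0.13,"z":0,"ax":0,"ay":0,"az":0,"fingers":-0.4},{"x":0,"y":-0.13,"z":0,"ax":0,"ay":0,"az":0,"fingers":-0.4},{"x":0,"y":-0.13,"z":0,"ax":0,"ay":0,"az":0,"fingers":-0.4}]'
python3 -m creep '[{"x":0,"y":0,"z":-0.1,"ax":0,"ay":0,"az":0,"fingers":-0.4},{"x":0,"y":0,"z":-0.2,"ax":0,"ay":0,"az":0,"fingers":-0.4},{"x":0,"y":0,"z":-0.4,"ax":0,"ay":0,"az":0,"fingers":-0.4},{"x":0,"y":0,"z":-0.6,"ax":0,"ay":0,"az":0,"fingers":-0.4},{"x":0,"y":0,"z":-0.8,"ax":0,"ay":0,"az":0,"fingers":-0.4},{"x":0,"y":0,"z":-1,"ax":0,"ay":0,"az":0,"fingers":-0.4},{"x":0,"y":0,"z":-1,"ax":0,"ay":0,"az":0,"fingers":-0.4},{"x":0,"y":0,"z":-1,"ax":0,"ay":0,"az":0,"fingers":-0.4}]'
python3 - <<'E'
from h import *
p,d=viewer.read_camera("scene"); cv2.imwrite("pics/s2.png",cv2.resize(p[80:400,180:520,::-1],None,fx=1.8,fy=1.8,interpolation=cv2.INTER_CUBIC))
E
```

```text
clock: 27.02
position: [0.5185, -0.097, 0.0853]
tool_rot: [0.0, -0.001, 1.0, 0.0]
wrist_force: [0.5, -0.0, -0.3]
width: 0.0594
clock: 27.68
position: [0.5198, -0.0973, 0.1876]
tool_rot: [0.002, -0.001, 1.0, -0.001]
wrist_force: [0.4, 0.7, -0.8]
width: 0.0597
```

View pics/s2.png

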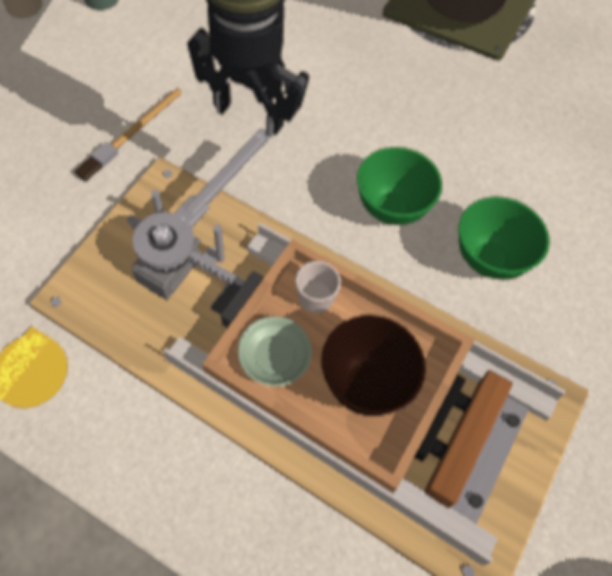

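The arm is clear, and the brush and pots are fine. The tray–buffer contact near (440,400) needs a closer look: one combined enlarged crop from both cameras.

```bash
python3 - <<'E'
from h import *
a,_=viewer.read_camera("top"); b,_=viewer.read_camera("scene")
A=cv2.resize(a[90:200,135:215,::-1],(400,550),interpolation=cv2.INTER_CUBIC); B=cv2.resize(b[255:365,390:470,::-1],(400,550),interpolation=cv2.INTER_CUBIC)
cv2.imwrite("pics/c2.png",np.hstack([A,B]))
E
```

```text
(no output)
```

View pics/c2.png

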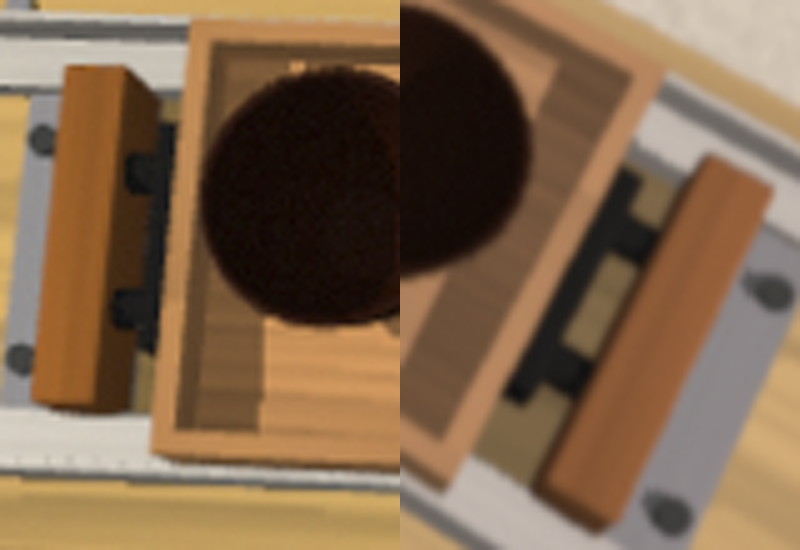

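Both views show the black buffer bar flush against the tray's end wall along its whole length, at (165,240) on the left and (570,290) on the right. Handing in.

```bash
python3 -c "
from cell import arm
print(arm.finish_job(), arm.get_state()['clock'])"
```

```text
the job is handed in; nothing more can be done
the job is handed in; nothing more can be done
```

The tray is nipped between the pusher and the end stop. I let go of the wrench and handed the job in at about 28 s of the 61 s allowed; no verdict was reported.

- **Driving:** With the fingers loosely straddling the handle, I made five driving strokes, with free return swings between them. Ordinary driving felt like 5.5 to 7 N at mid-handle, as expected.
- **The nip:** On stroke 5 the push rose 8.4, 10.5, 12.9 and 13.0 N, and I stopped there. The wrench was at about +0.3 rad, well clear of the pins.
- **Letting go:** When I backed off, the handle followed the finger slightly as the load eased. I moved clear, felt no force, and lifted 100 mm.

**Last checks:**
- The buffer bar is flush against the tray's end wall in both the top and scene views.
- The pots are standing in the tray, and the brush is where it was.
- No check failed. The force readings scatter by roughly 0.5 N, and the last 4 mm step added only 0.1 N where I expected about 0.7 N.

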